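Empty the hinged-lid tub of specimen containers on its tilting stand

ROBOT

A 6-joint arm with a two-finger parallel gripper is mounted at the origin on a cart in front of the work surface, level with it; the furniture and walls round the work are solid. World frame = base frame: x ahead of the robot, y to its left, z up, the work surface at z = 0. Lengths are in m, angles in rad, forces in N, time in s.
With the tool pointing down it reaches from about 0.375 to 0.975 m from the base axis. Payload 3.8 kg.
Tool frame: the origin (TCP) lies midway between the tips of the shut fingers; the grasp point (between the pads) lies 19 mm behind it; z points along the fingers, y is the line along which they close (so a half turn about z gives the same grasp; the last joint's range is limited). The gripper opens to 88 mm and grips with 3 to 60 N. Pads are 18 mm wide; open, the fingers measure 123 mm over their backs; the gripper's body (75 mm by 187 mm) begins 45 mm behind the grasp point.
Start: joints at [-0.037, 0.264, 1.604, -0, 1.274, -0.037], TCP at [0.675, -0, 0.239] pointing down, gripper open.
Joint ranges: [-2.63, 2.63], [-0.94, 2.18], [0.31, 2.57], [-1.31, 4.45], [0, 2.66], [-2.55, 2.55]. Speed limits (rad/s): [2.57, 2.57, 3.14, 3.14, 3.14, 3.14].

INTERFACE

Orientations are given as a rotation vector (axis times angle).
In Python, from cell import manip, inverse_kinematics, cams, order gives the robot as it stands. Calls block until the motion is done:
- manip.move_pose(position, orientation): joint-space move of the TCP to a pose.
- manip.move_linear(position, rate=0.15, rot=None): straight line of the TCP; rot=None keeps the orientation; rate is the mean speed in m/s.
- manip.set_joints(angles): joint-space move.
- manip.set_gripper(opening, force=None): finger opening in m; force is the grip in N (None keeps the last); returns when the fingers have stopped.
- manip.dwell(seconds).
- inverse_kinematics(position, orientation): joint angles nearest the present ones, or None.
- manip.state(): the state.
- cams.capture(name): name is "scene" or "side" or "wrist"; returns a dict with "image" (480x640x3 uint8, blue, green, red), "z_map" (480x640 float32, m along the optical axis (not along the pixel's ray), 0 where there is no reading), "intrinsics" (3x3 intrinsics, pixels), "position" and "orientation" of the camera in the world; the wrist camera has in their place "T_tool_cam" (4x4, takes a point from camera to tool coordinates, whose origin is the TCP and whose axes are the flange's). Camera axes: x right, y down, z forward; pixel columns grow to the right and rows downward; lengths in m; the calibration is good to about 2 mm. A picture is of the moment at which its call begins: read the wrist's pose just before it.
A pose or a line that the arm cannot do raises manip.IKError and nothing moves.
- order.close_job(): hands the job in; it is judged then, once.
The state is a dict: "clock": time; "joint_pos": joint angles; "joint_velocities": joint speeds; "tau": joint torques, N m; "tool_pos": TCP position; "tcp_rot": TCP orientation; "contact_force": force on the tool from outside, world axes, zero at the start; "moment": the same for the moment, N m; "gripper_width": finger opening in m; "grasp_force": force on a finger pad.
Only numpy, scipy, OpenCV 4.12 (cv2) and the standard library are available. Lean on these libraries where they do the work, as an engineer would, in place of code of your own. Each camera call takes 0.05 s, during which the arm holds its last target. There are 200 camera calls.

TASK

The tub of new specimen containers on the tilting stand has to be emptied into the steel tray in front of it. Swing its clear lid fully back, past the over-centre catch, so that it stays open by itself; only then tip the tub forward to its stop with the side lever until all three containers have rolled into the tray, and finally bring the tub back level on its rests with the lid still open. Leave the jar, the timer and the tape roll where they are.

Things in the scene. Friction and masses are not known exactly. Their poses are not given: they have to be found in the camera images.
- tilt_stand: Aluminium tilting stand, fixed, base plate 130 x 168 mm. Origin on the worktop below the middle of the pivot axis, which runs along its y at height 65 mm; its -x points to the tray (towards the robot), z up. Level tub in this frame: outer x -2 to +96, y -64 to +64, underside z 73, rim z 131 mm. Cheeks and bearings reach y -92 to +84 mm.
- tub (a joint): Tilt of the grey open tub (inside 90 x 120 x 54 mm deep) about the pivot: 0 = level on its rests, grows as it tips forward (top towards the tray), stop at 1.95 rad. Damped, 0.2 N m s/rad. Lid back, let go: under about 0.8 rad it falls back to 0, over about 1.1 it goes on to the stop. At the stop its front wall slopes 22 degrees down to the tray and the containers roll out.
- lever_grip (a point): Middle of the black round grip of the tub's crank lever, on its right (stand -y) side: diameter 14 mm, 75 mm long, parallel to the pivot, stand y -92 to -167 mm, free all round. It turns with the tub: stand x = 110 sin(1.047 - tilt), y -130, z = 65 + 110 cos(1.047 - tilt) mm (level: x +95, z 120; at the stop: x -86, z 133). A push of 3 to 10 N moves it.
- tub_lid (a joint): Opening of the clear lid (102 x 130 x 18 mm), hinged along the tub's rear top edge: 0 = shut, stop at 2.1 rad (leaning back). Over-centre spring: under about 1.65 rad it closes by itself; beyond, it snaps on to the stop and stays there, also with the tub tipped. Tub level: the hinge line lies at stand x +98, z 133 mm, along y.
- lid_tab (a point): Middle of the grey thumb tab at the lid's front edge: 34 mm fore and aft, 44 mm wide (along y), 10 mm thick, free all round; pinched across its width it turns between the finger pads. 122 mm from the hinge line and, shut, 6 mm above it: at stand x -24, y 0, z 139 mm. The lid's body begins 20 mm from it, the tab ends 13 mm beyond it.
- tray: Open steel tray in front of the stand, fixed to the worktop: outside 130 mm (x) x 196 mm (y), 32 mm high, walls and floor 3 mm. Origin at the middle of its underside on the worktop, axes like the stand's.
- container_1: Capped empty plastic specimen container, a round bottle 27 mm in diameter, 90 mm long, 22 g, lying along the stand's y in the tub. Origin at its middle, y along it to the white cap.
- container_2: Second, identical container in the tub.
- container_3: Third, identical container in the tub.
- jar_cotton: Bystander: white screw-lid jar, 54 mm in diameter, 84 mm high, loose on the worktop; origin at the middle of its underside. Leave it alone.
- timer: Bystander: white bench timer, 38 x 72 x 58 mm high, loose on the worktop; origin at the middle of its underside. Leave it alone.
- tape_roll: Bystander: roll of tape lying flat, 98 mm in diameter, 25 mm high, loose; origin at the middle of its underside. Leave it alone.

How it is judged:
By the outcome, as a careful person would: the job done as asked, in the order asked, and still so for the second after the job is handed in, with the robot touching nothing.
It also fails if it takes over 72 s, if anything falls off the work surface, if the arm or the gripper's body presses on something with over 40 N, if the wrist force passes 120 N, or if a joint passes its speed limit or range.

## Working session

There is one attempt and no reset: what is moved stays moved. The work goes in short steps, each a Python script; the robot and the scene stay as the last script left them, time stands still between calls to the robot, and variables do not carry over. Pictures are saved under pics/ and viewed, at most 10 in all, crops included, and the job is handed in when it is done.

```bash
mkdir -p pics; ls
python3 - <<'E'
from cell import manip,cams
import cv2,numpy as np
ims=[]
for n in("scene","side"):
    c=cams.capture(n); np.savez(n,**{k:c[k] for k in c}); cv2.imwrite(f"pics/{n}0.png",c["image"]); print(n,c["intrinsics"].tolist(),c["position"],c["orientation"])
s=manip.state();print(s["clock"],s["tool_pos"],s["tcp_rot"],s["contact_force"])
E
```

```text
pics
scene [[574.6843363331886, 0.0, 325.4512742410717], [0.0, 574.6843363331886, 242.1387429056299], [0.0, 0.0, 1.0]] [-0.13830558  1.0609399   0.87331317] [-0.70403742  2.41887808 -1.38494703]
side [[516.6080931766099, 0.0, 326.5585620587999], [0.0, 516.6080931766099, 237.04972992033774], [0.0, 0.0, 1.0]] [ 0.09639098 -1.03607709  0.66481393] [-2.00607044  0.43497361 -0.2549734 ]
0.1 [6.74365233e-01 2.63134419e-05 2.37539675e-01] [-2.22040662e+00 -2.22039525e+00  2.16407384e-03] [-0.82803072 -0.24873631 -0.18113396]
```

View pics/scene0.png

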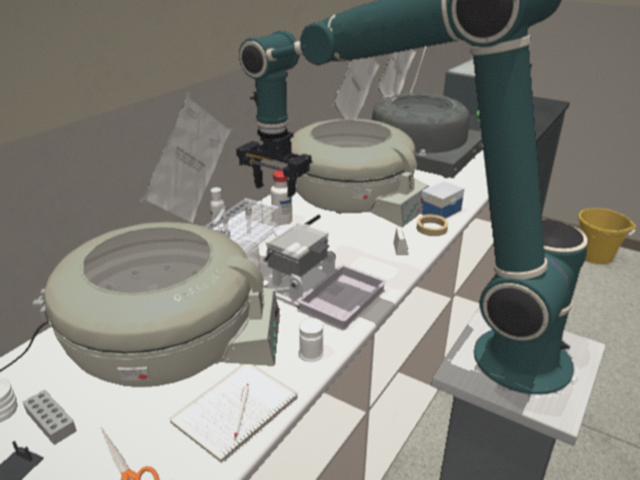

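View pics/side0.png

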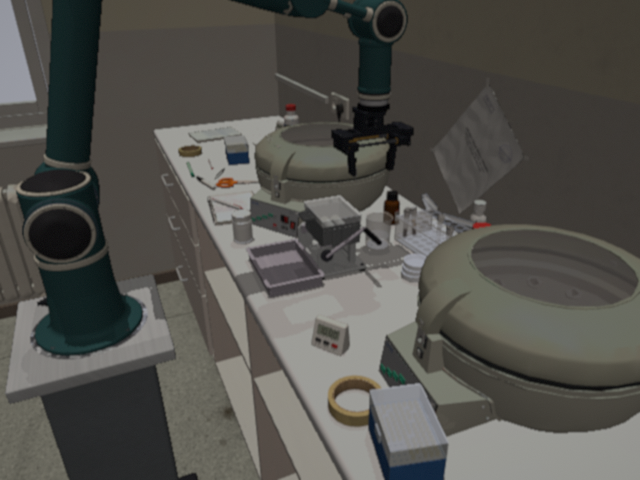

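The scene view shows the tray at about (342,295) and the tub with its lid behind it at (297,250). The side view has the tray at (285,267), the tub at (332,222) and the black lever grip at (371,237). The jar is left of the tray, the timer and tape right, and large centrifuges stand on both sides.

```bash
cat > h.py <<'E'
import numpy as np,cv2
from scipy.spatial.transform import Rotation as R
def load(n): return dict(np.load(n+".npz"))
def cloud(c):
    K=c["intrinsics"];z=c["z_map"];v,u=np.mgrid[:480,:640]
    p=np.stack([(u-K[0,2])/K[0,0]*z,(v-K[1,2])/K[1,1]*z,z],-1)
    return p@R.from_rotvec(c["orientation"]).as_matrix().T+c["position"]
def ray(c,u,v):
    K=c["intrinsics"];d=R.from_rotvec(c["orientation"]).as_matrix()@[(u-K[0,2])/K[0,0],(v-K[1,2])/K[1,1],1]
    return c["position"],d/np.linalg.norm(d)
def onz(c,u,v,z):
    p,d=ray(c,u,v); return p+d*(z-p[2])/d[2]
def tri(a,b):
    (p,d),(q,e)=a,b
    t=np.linalg.lstsq(np.stack([d,-e],1),q-p,rcond=None)[0]
    x,y=p+d*t[0],q+e*t[1]; return (x+y)/2,np.linalg.norm(x-y)
E
python3 - <<'E'
from h import *
a,b=load("scene"),load("side")
A=cv2.resize(a["image"][200:350,240:400],(640,600),interpolation=3)[:, :]
B=cv2.resize(b["image"][180:310,220:400],(831,600),interpolation=3)
A=cv2.resize(a["image"][215:335,250:400],(750,600),interpolation=3)
B=cv2.resize(b["image"][185:305,240:390],(750,600),interpolation=3)
cv2.imwrite("pics/A.png",A);cv2.imwrite("pics/B.png",B)
# top-down height map
H=np.zeros((600,800));
for c in(a,b):
    P=cloud(c)[c["z_map"]>0]
    i=((P[:,0]-.4)*1500).astype(int);j=((.27-P[:,1])*1500).astype(int)
    ok=(i>=0)&(i<600)&(j>=0)&(j<800)&(P[:,2]<.2)
    np.maximum.at(H,(599-i[ok],j[ok]),P[ok,2].clip(0.004))
I=cv2.applyColorMap((cv2.dilate(H,np.ones((5,5)))/.2*255).astype(np.uint8),cv2.COLORMAP_JET)
cv2.imwrite("pics/H.png",I)
E
```

```text
(no output)
```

View pics/A.png

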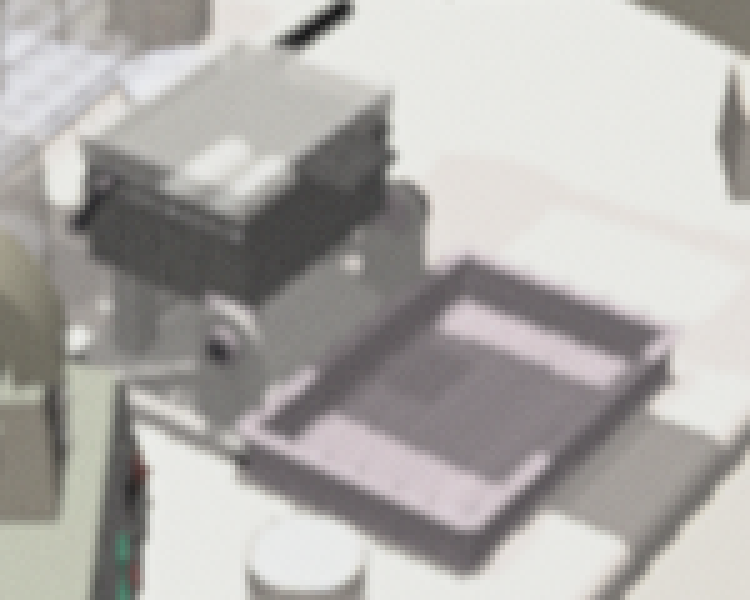

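View pics/B.png

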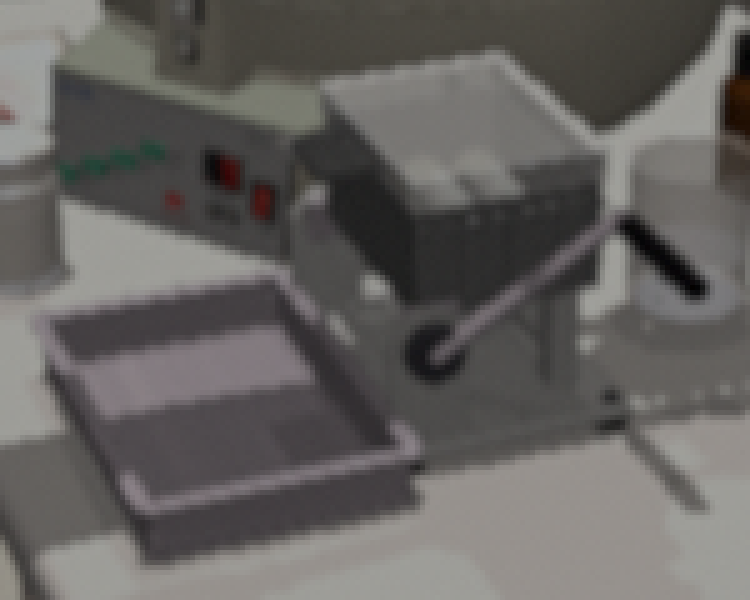

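View pics/H.png

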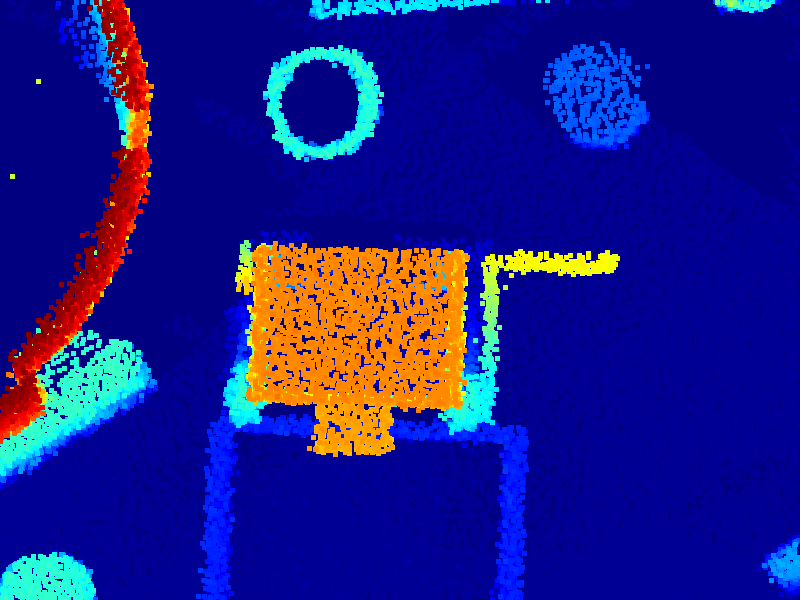

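The height map shows the lid at rows 245–405, columns 250–465, and the tab at (354,430). The lever grip is at (490–618, 263), a beaker stands behind at (322,102), and the tray walls are in front. Next I fit the stand frame.

Run:
```python
from h import *
P=np.concatenate([cloud(c)[c["z_map"]>0] for c in(load("scene"),load("side"))])
def sel(x0,x1,y0,y1,z0,z1):
    return P[(P[:,0]>x0)&(P[:,0]<x1)&(P[:,1]>y0)&(P[:,1]<y1)&(P[:,2]>z0)&(P[:,2]<z1)]
L=sel(.54,.65,-.05,.11,.14,.165)
print("lid z",np.percentile(L[:,2],[5,50,95]))
r=cv2.minAreaRect(L[:,:2].astype(np.float32));print("lid",r)
T=sel(.49,.53,-.02,.07,.12,.17);rt=cv2.minAreaRect(T[:,:2].astype(np.float32));print("tab",rt,np.median(T[:,2]))
G=sel(.61,.65,-.14,-.062,.09,.15);v=cv2.fitLine(G[:,:2].astype(np.float32),cv2.DIST_HUBER,0,.01,.01).ravel()
print("grip",G.mean(0),G.min(0),G.max(0),v,np.degrees(np.arctan(v[0]/v[1])))
W=sel(.36,.54,-.1,.15,.02,.04);rw=cv2.minAreaRect(W[:,:2].astype(np.float32));print("tray",rw)
B=sel(.68,.79,0.0,.1,.02,.3);print("beaker",B.min(0),B.max(0))
for n,q in dict(behind=(.66,.8,-.15,.17,.03,.5),left=(.4,.7,.13,.27,.05,.6),right=(.35,.75,-.35,-.12,.03,.2)).items():
    Q=sel(*q);print(n,Q.min(0),Q.max(0))
```

```text
lid z [0.144119   0.14770546 0.15025859]
lid ((0.5873501300811768, 0.03079439327120781), (0.14349423348903656, 0.09757780283689499), 88.61046600341797)
tab ((0.5135726928710938, 0.02206438221037388), (0.032563358545303345, 0.08336364477872849), 0.30971789360046387) 0.14210074216096014
grip [ 0.6235128  -0.10507802  0.12236123] [ 0.61620207 -0.13974652  0.11321859] [ 0.63219489 -0.06349571  0.12839188] [ 0.04302897  0.9990738   0.6223695  -0.11352773] 2.4661398
tray ((0.4588519334793091, 0.02685844898223877), (0.2172452211380005, 0.16614943742752075), 88.08596801757812)
beaker [6.93853155e-01 1.94752899e-05 2.00784719e-02] [0.78985806 0.09322124 0.29914375]
behind [ 0.6600023  -0.1498459   0.03003319] [0.79992793 0.16961243 0.4999627 ]
left [0.40004786 0.16860474 0.05001427] [0.69987231 0.26999411 0.23090164]
right [ 0.40845432 -0.34995927  0.03000388] [ 0.74993432 -0.1200935   0.19994592]
```

Run:
```python
from h import *
from scipy.ndimage import median_filter
for n in("scene","side"):
    c=load(n);P=cloud(c)[c["z_map"]>0]
    def sel(x0,x1,y0,y1,z0,z1):
        return P[(P[:,0]>x0)&(P[:,0]<x1)&(P[:,1]>y0)&(P[:,1]<y1)&(P[:,2]>z0)&(P[:,2]<z1)]
    def ang(Q):
        v=cv2.fitLine(Q[:,:2].astype(np.float32),cv2.DIST_HUBER,0,.001,.01).ravel();return v
    G=sel(.61,.64,-.139,-.075,.115,.135);v=ang(G);print(n,"grip yaw",-np.degrees(np.arctan(v[0]/v[1])),v[2:],np.percentile(G[:,2],[5,50,95]))
    for nm,q in dict(L=(.4,.5,.112,.135,.027,.04),Rr=(.4,.5,-.09,-.06,.027,.04)).items():
        W=sel(*q)
        if len(W)>20:
            v=ang(W);print(nm,len(W),"yaw",np.degrees(np.arctan(v[1]/v[0])),v[2:])
    yaw=np.radians(-2.1);Rm=np.array([[np.cos(yaw),-np.sin(yaw)],[np.sin(yaw),np.cos(yaw)]])
    S=sel(.48,.66,-.06,.12,.14,.155)
    Q=(S[:,:2]-[.5,.03])@Rm  # stand-aligned
    q=lambda a:np.round(np.percentile(a,[.5,1,2,98,99,99.5]),4)
    body=Q[Q[:,0]>.04];print("lid y",q(body[:,1]),"x hi",q(body[:,0]), "x lo", q(Q[np.abs(Q[:,1])>.035][:,0]))
    T=sel(.48,.54,-.06,.12,.13,.155);t=(T[:,:2]-[.5,.03])@Rm;t=t[t[:,0]<.025]
    print("tab",q(t[:,1]),q(t[:,0]),len(t),np.median(T[:,2]))
    L=sel(.55,.62,-.03,.1,.135,.16);print("lid z",np.median(L[:,2]))
```

```text
scene grip yaw -2.1848793 [ 0.62239546 -0.10330028] [0.11754645 0.12342422 0.12737739]
L 106 yaw -2.4463658 [0.4505171  0.12827283]
Rr 109 yaw -0.9304285 [ 0.44275492 -0.06852834]
lid y [-0.0593 -0.0579 -0.0559  0.0721  0.073   0.0742] x hi [0.0404 0.0407 0.0419 0.1316 0.1328 0.1336] x lo [0.0298 0.0302 0.0312 0.131  0.1328 0.1338]
tab [-0.0146 -0.0143 -0.0139  0.0297  0.0305  0.0319] [-0.003  -0.0028 -0.0023  0.0239  0.0242  0.0245] 142 0.14320560708806218
lid z 0.14826583667092036
side grip yaw 0.34243587 [ 0.62308496 -0.10896393] [0.11648904 0.12327281 0.1264335 ]
L 98 yaw -1.3152571 [0.44678956 0.12211425]
Rr 102 yaw -1.3250608 [ 0.45665252 -0.07501228]
lid y [-0.0651 -0.0647 -0.0635  0.065   0.0675  0.0685] x hi [0.0404 0.041  0.0424 0.1323 0.1333 0.134 ] x lo [0.0319 0.032  0.0322 0.132  0.1331 0.1346]
tab [-0.021  -0.0207 -0.0206  0.0216  0.0234  0.0239] [-0.0016 -0.0012 -0.0007  0.0244  0.0247  0.0248] 124 0.14215185582817735
lid z 0.1474624001707595
```

```bash
cat >> h.py <<'E'
YAW=np.radians(-1.7); LC=np.array([.582,.0316])
def S2W(x,y,z,yaw=None,lc=None):   # stand mm -> world
    yaw=YAW if yaw is None else yaw; lc=LC if lc is None else lc
    c,s=np.cos(yaw),np.sin(yaw);x=(x-47)/1000;y=y/1000
    return np.array([lc[0]+c*x-s*y,lc[1]+s*x+c*y,z/1000])
def rot(deg,yaw=None):  # tool down; deg=0 -> tool y along stand y, 90 -> along stand x
    yaw=YAW if yaw is None else yaw
    return (R.from_rotvec([0,0,yaw])*R.from_rotvec([0,0,np.radians(deg)])*R.from_rotvec([0,np.pi,0])).as_rotvec()
def wcloud(c,s):
    K=c["intrinsics"];z=c["z_map"];v,u=np.mgrid[:480,:640]
    p=np.stack([(u-K[0,2])/K[0,0]*z,(v-K[1,2])/K[1,1]*z,z],-1)
    T=c["T_tool_cam"];p=p@T[:3,:3].T+T[:3,3]
    return p@R.from_rotvec(s["tcp_rot"]).as_matrix().T+s["tool_pos"]
E
python3 - <<'E'
from h import *
from cell import manip,cams,inverse_kinematics
for d in(0,180):
    print(d,inverse_kinematics(S2W(-24,0,260),rot(d)))
for d in(90,-90): print(d,inverse_kinematics(S2W(95,-133,250),rot(d)))
r=rot(0)
p=S2W(-10,-10,290)
q=inverse_kinematics(p,r)
manip.move_pose(p,r)
manip.dwell(.3)
s=manip.state();c=cams.capture("wrist");cv2.imwrite("pics/w1.png",c["image"])
P=wcloud(c,s);np.save("w1",P);print(s["clock"],s["tool_pos"],s["tcp_rot"],c["T_tool_cam"])
np.savez("w1s",pos=s["tool_pos"],rot=s["tcp_rot"],T=c["T_tool_cam"],K=c["intrinsics"])
E
```

```text
0 [ 1.72234852e-02 -6.02251932e-02  1.91982293e+00 -4.44089210e-16
  1.28199492e+00 -1.52390224e+00]
180 [ 0.01722349 -0.06022519  1.91982293  0.          1.28199492  1.61769041]
90 None
-90 [-2.01961307e-01  1.81336527e-01  1.68293538e+00 -4.44089210e-16
  1.27732075e+00 -1.72290710e-01]
1.75 [0.5249165  0.02327688 0.28979297] [-4.69507109e-02 -3.14092474e+00 -7.40091128e-06] [[-1.50364242e-03 -9.62496371e-01 -2.71290389e-01  6.91478475e-02]
 [ 9.99998663e-01 -1.27302931e-03 -1.02603827e-03 -4.67816702e-04]
 [ 6.42197492e-04 -2.71291569e-01  9.62496998e-01 -1.45194144e-01]
 [ 0.00000000e+00  0.00000000e+00  0.00000000e+00  1.00000000e+00]]
```

View pics/w1.png

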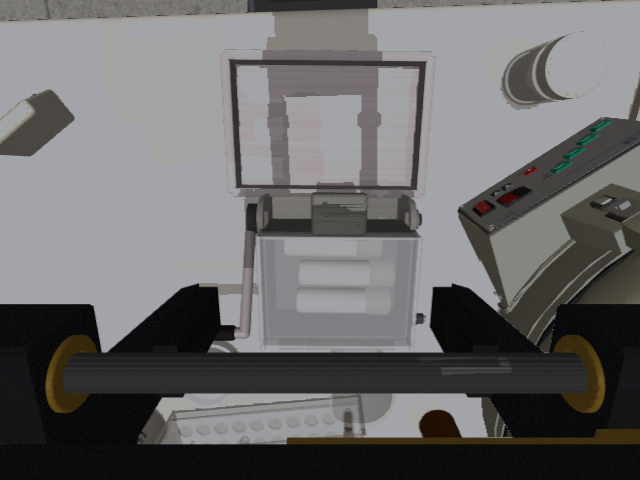

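The wrist view looks straight down. The tab spans columns 312–366 and rows 194–233, the lid's front edge is at row 236 (columns 257–420), and the tray rim's corners are (221,50), (433,52), (229,195) and (425,196). The lever is on the left and its grip at (225,333). I cast these pixels to refine the frame.

Run:
```python
from h import *
d=np.load("w1s.npz");P=np.load("w1.npy")
Rt=R.from_rotvec(d["rot"]).as_matrix();T=d["T"];K=d["K"]
def on(u,v,z):
    r=Rt@T[:3,:3]@np.linalg.solve(K,[u,v,1]);o=d["pos"]+Rt@T[:3,3]
    return (o+r*(z-o[2])/r[2]).round(4)
for n,u,v,z in(("tabFL",312,194,.144),("tabFR",366,194,.144),("tabBL",312,233,.144),("tabBR",366,233,.144),("lidFL",257,236,.149),("lidFR",420,236,.149),("trFL",221,50,.032),("trFR",433,52,.032),("trBL",229,195,.032),("trBR",425,196,.032),("grip",225,326,.127),("gripb",225,340,.113)): print(n,on(u,v,z))
g=cv2.imread("pics/w1.png");t=P[200:228,318:360].reshape(-1,3);t=t[np.isfinite(t).all(1)];print("tab med",np.median(t,0))
l=P[245:330,270:410].reshape(-1,3);print("lid z",np.percentile(l[:,2],[10,50,90]))
```

```text
tabFL [0.5006 0.0135 0.144 ]
tabFR [0.5018 0.0546 0.144 ]
tabBL [0.5313 0.0122 0.144 ]
tabBR [0.5326 0.0546 0.144 ]
lidFL [ 0.531  -0.0301  0.149 ]
lidFR [0.535  0.0957 0.149 ]
trFL [ 0.3765 -0.0725  0.032 ]
trFR [0.3847 0.1306 0.032 ]
trBL [ 0.5161 -0.0786  0.032 ]
trBR [0.5236 0.1284 0.032 ]
grip [ 0.6188 -0.0694  0.127 ]
gripb [ 0.6407 -0.0752  0.113 ]
tab med [0.51628205 0.03321672 0.1434323 ]
lid z [0.14727039 0.14814593 0.14900218]
```

```bash
sed -i 's/radians(-1.7)/radians(-2.0)/; s/\[.582,.0316\]/[.584,.0312]/' h.py
python3 - <<'E'
from h import *
from cell import manip,cams
def rep(n):
    s=manip.state();print(n,round(s["clock"],2),s["tool_pos"].round(4),np.round(s["contact_force"],1),round(s["gripper_width"],4),round(s["grasp_force"],1),flush=True);return s
def tab(t,off=-12):
    c,s=np.cos(t),np.sin(t);return S2W(98-122*c+6*s,0,133+122*s+6*c+off)
r=rot(0)
manip.move_pose(tab(0,70),r)
manip.move_linear(tab(0),rate=.12);rep("down")
manip.set_gripper(.03,15);s=rep("grip")
assert abs(s["gripper_width"]-.044)<.006
for t in np.linspace(.15,1.95,13):
    manip.move_linear(tab(t),rate=.12);s=rep(f"{t:.2f}")
    if np.linalg.norm(s["contact_force"])>35: print("force!");break
cv2.imwrite("pics/o1.png",cams.capture("side")["image"][100:340,200:520].repeat(2,0).repeat(2,1))
E
```

```text
down 3.06 [0.5141 0.0336 0.1281] [0.7 0.  0.7] 0.0881 0.0
grip 3.79 [0.513  0.0344 0.127 ] [-0.1  4.1  1.3] 0.0438 15.0
0.15 4.09 [0.5153 0.0343 0.1455] [-1.2  5.1 -1.2] 0.0436 15.0
0.30 4.39 [0.5202 0.0341 0.163 ] [ 0.4  4.5 -0.1] 0.0443 15.0
0.45 4.69 [0.5275 0.0339 0.1795] [-2.   5.2 -0.5] 0.0437 15.0
0.60 4.99 [0.5373 0.0335 0.1947] [-2.3  5.2 -1.3] 0.0437 15.0
0.75 5.29 [0.5494 0.0331 0.2083] [-2.1  5.3  0.6] 0.0439 15.0
0.90 5.59 [0.5636 0.0326 0.2201] [-1.5  4.1  1. ] 0.0436 15.0
1.05 5.89 [0.5793 0.0321 0.2296] [-2.1  5.   1.1] 0.044 15.0
1.20 6.19 [0.5963 0.0314 0.2367] [-0.9  4.7  1.4] 0.0437 15.0
1.35 6.49 [0.6144 0.0308 0.2413] [-1.4  4.4  0.5] 0.0439 15.0
1.50 6.79 [0.6329 0.0301 0.2433] [0.1 4.3 1.9] 0.0442 15.0
1.65 7.09 [0.6515 0.0295 0.2425] [1.5 4.3 2.2] 0.0438 15.0
1.80 7.39 [0.6699 0.0288 0.2389] [0.9 5.8 2.3] 0.0441 15.0
1.95 7.69 [0.6874 0.0281 0.2324] [2.7 4.5 0.8] 0.044 15.0
```

View pics/o1.png

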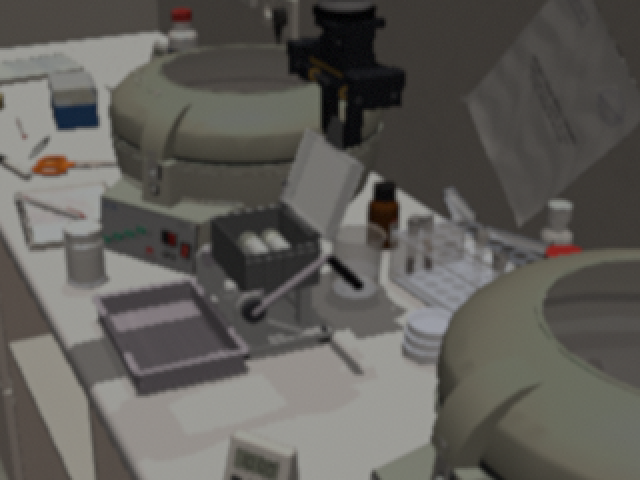

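The lid is open past vertical, with the tab held at about (345,150) in the crop, and the tub is still level with the containers inside. I'll release it, check that the lid stays open, and move to the lever.

Run:
```python
from h import *
from cell import manip,cams
def rep(n):
    s=manip.state();print(n,round(s["clock"],2),s["tool_pos"].round(4),np.round(s["contact_force"],1),round(s["gripper_width"],4),flush=True);return s
manip.set_gripper(.075);rep("rel")
p=manip.state()["tool_pos"].copy();p[2]=.34;manip.move_linear(p,rate=.2)
r=rot(-90)
manip.set_gripper(.05)
manip.move_pose(S2W(95,-133,260),r);manip.dwell(.3);s=rep("above")
c=cams.capture("wrist");P=wcloud(c,s);np.save("w2",P);cv2.imwrite("pics/w2.png",c["image"])
c=cams.capture("side");q=cloud(c).reshape(-1,3)
# to stand frame
d=q[:,:2]-LC;cy,sy=np.cos(YAW),np.sin(YAW);X=d[:,0]*cy+d[:,1]*sy+.047;Y=-d[:,0]*sy+d[:,1]*cy
m=(X>.08)&(X<.2)&(abs(Y)<.06)&(q[:,2]>.15)&(q[:,2]<.3)
a=np.polyfit(q[m,2],X[m],1);print("lid pts",m.sum(),"open",np.pi/2+np.arctan(a[0]),"top",q[m,2].max())
g=(X>.06)&(X<.13)&(Y<-.1)&(Y>-.17)&(q[:,2]>.1)&(q[:,2]<.14);print("side grip",np.median(X[g]),np.percentile(Y[g],[2,98]),np.median(q[g,2]))
q=P.reshape(-1,3);d=q[:,:2]-LC;X=d[:,0]*cy+d[:,1]*sy+.047;Y=-d[:,0]*sy+d[:,1]*cy
g=(X>.06)&(X<.13)&(Y<-.1)&(Y>-.17)&(q[:,2]>.1)&(q[:,2]<.14);print("wrist grip",g.sum(),np.median(X[g]) if g.any() else 0,np.median(q[g,2]) if g.any() else 0)
```

```text
rel 8.37 [0.6856 0.0275 0.2321] [-0.1  0.5  0.2] 0.0747
above 11.13 [ 0.6276 -0.1031  0.2602] [-0.2 -0.7  0.9] 0.05
lid pts 746 open 1.9737579087014243 top 0.24668951925889865
side grip 0.09098029483427277 [-0.16867573 -0.10292634] 0.12267342362631434
wrist grip 1529 0.095832580040272 0.1250300804599602
```

View pics/w2.png

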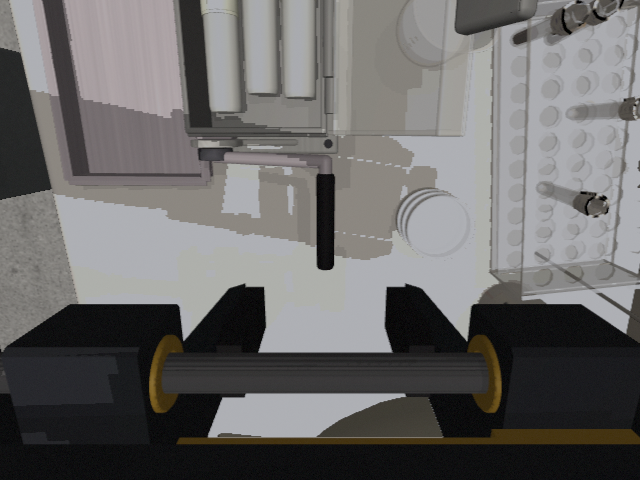

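The lid holds itself open at about 2.0 rad. In the wrist view the black grip (columns 317–334, rows 170–268) is centred between the fingers. Next I cage the grip and tip the tub.

```bash
cat >> h.py <<'E'
def lev(t,off=-17): return S2W(110*np.sin(1.047-t),-134,65+110*np.cos(1.047-t)+off)
def rep(manip,n):
    s=manip.state();print(n,round(s["clock"],2),s["tool_pos"].round(4),np.round(s["contact_force"],1),round(s["gripper_width"],4),flush=True);return s
E
python3 - <<'E'
from h import *
from cell import manip,cams
manip.move_linear(lev(0),rate=.12);rep(manip,"down")
manip.set_gripper(.020,20);rep(manip,"cage")
for t in np.linspace(.15,1.95,13):
    manip.move_linear(lev(t),rate=.08);s=rep(manip,f"{t:.2f}")
    if np.linalg.norm(s["contact_force"])>30: print("force!");break
manip.dwell(2)
cv2.imwrite("pics/t1.png",cams.capture("side")["image"][100:340,200:520].repeat(2,0).repeat(2,1))
rep(manip,"end")
E
```

```text
down 12.69 [ 0.6284 -0.1046  0.1042] [-0.1 -0.9  0.5] 0.0498
cage 13.3 [ 0.6275 -0.1044  0.103 ] [ 1.3 -0.8  0. ] 0.0202
0.15 13.66 [ 0.6194 -0.1043  0.1179] [ 4.  -0.9 -0.1] 0.0198
0.30 14.02 [ 0.6097 -0.1039  0.1306] [7.5 0.7 3.5] 0.02
0.45 14.38 [ 0.5976 -0.1037  0.1417] [ 6.7 -0.8  5.2] 0.0201
0.60 14.73 [ 0.581  -0.103   0.1483] [3.4 0.4 2.5] 0.0199
0.75 15.09 [ 0.563  -0.102   0.1518] [ 1.  -0.7  0.5] 0.0203
0.90 15.45 [ 0.547  -0.1015  0.1558] [ 0.4 -0.2 -0.5] 0.02
1.05 15.81 [ 0.531  -0.101   0.1577] [-0.4  1.2 -0.2] 0.02
1.20 16.17 [ 0.5146 -0.1004  0.1564] [-1.2 -0.7 -0.4] 0.02
1.35 16.52 [ 0.4984 -0.0998  0.1524] [-1.7  0.5  0.2] 0.0199
1.50 16.88 [ 0.4832 -0.0992  0.1463] [-3.  -0.2  0.3] 0.0201
1.65 17.24 [ 0.4686 -0.0987  0.1379] [-3.1 -1.2 -0.1] 0.0202
1.80 17.6 [ 0.4557 -0.0982  0.1274] [-3.9  1.  -0. ] 0.0199
1.95 17.96 [ 0.4462 -0.0982  0.1159] [ 0.3 -0.6  0.8] 0.0202
end 20.01 [ 0.446  -0.0981  0.1161] [ 0.   0.9 -0.5] 0.02
```

View pics/t1.png

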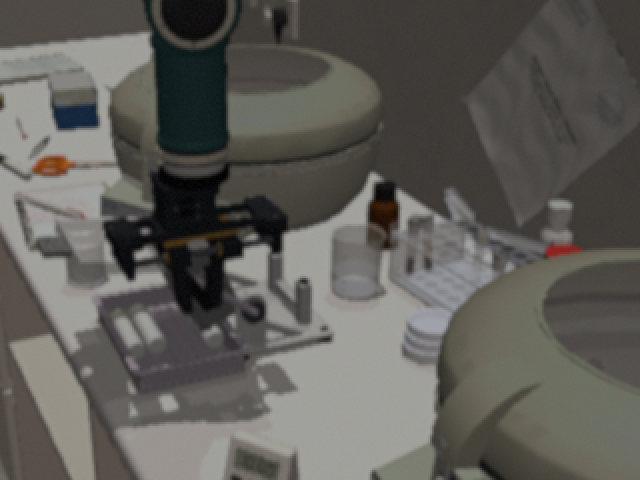

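At least two containers lie in the tray at (125,325) and (148,325). I'll look for the third numerically before levelling.

```bash
cat > cnt.py <<'E'
from h import *
from cell import manip,cams
def count(tag):
    for n in("scene","side","wrist"):
        s=manip.state();c=cams.capture(n);P=wcloud(c,s) if n=="wrist" else cloud(c)
        cv2.imwrite(f"pics/{tag}_{n}.png",c["image"])
        d=P[...,:2]-LC;cy,sy=np.cos(YAW),np.sin(YAW);X=d[...,0]*cy+d[...,1]*sy+.047;Y=-d[...,0]*sy+d[...,1]*cy
        hsv=cv2.cvtColor(c["image"],cv2.COLOR_BGR2HSV)
        for nm,m in dict(tray=(X>-.15)&(X<-.022)&(abs(Y)<.09)&(P[...,2]>.012)&(P[...,2]<.06),
                         tub=(X>.0)&(X<.092)&(abs(Y)<.058)&(P[...,2]>.085)&(P[...,2]<.125)).items():
            m=(m&(c["z_map"]>0)).astype(np.uint8)
            k,_,st,_=cv2.connectedComponentsWithStats(cv2.morphologyEx(m,cv2.MORPH_OPEN,np.ones((3,3))))
            for i in range(1,k):
                if st[i,4]>25:
                    q=_==i;print(tag,n,nm,st[i].tolist(),"X %.3f..%.3f Y %.3f..%.3f z %.3f"%(*np.percentile(X[q],[3,97]),*np.percentile(Y[q],[3,97]),P[...,2][q].max()),"V",int(hsv[q][:,2].mean()))
E
python3 -c "
from cnt import *
count('t2')"
```

```text
Traceback (most recent call last):
  File "cnt.py", line 15, in count
    q=_==i;print(tag,n,nm,st[i].tolist(),"X %.3f..%.3f Y %.3f..%.3f z %.3f"%(*np.percentile(X[q],[3,97]),*np.percentile(Y[q],[3,97]),P[...,2][q].max()),"V",int(hsv[q][:,2].mean()))
                                                                                            ~^^^
IndexError: boolean index did not match indexed array along axis 0; size of axis is 480 but size of corresponding boolean axis is 3
```

```bash
sed -i 's/k,_,st,_=/k,lb,st,_=/; s/q=_==i/q=lb==i/' cnt.py; python3 -c "
from cnt import *
count('t2')"
```

```text
t2 scene tray [300, 274, 39, 28, 374] X -0.064..-0.024 Y -0.033..0.078 z 0.060 V 108
t2 scene tray [332, 290, 35, 26, 466] X -0.145..-0.101 Y -0.028..0.058 z 0.033 V 186
t2 side tray [250, 238, 37, 16, 253] X -0.142..-0.055 Y 0.057..0.089 z 0.058 V 76
t2 side tray [255, 253, 28, 24, 427] X -0.145..-0.101 Y -0.040..0.047 z 0.032 V 120
t2 side tray [296, 256, 23, 18, 239] X -0.064..-0.024 Y -0.080..-0.025 z 0.060 V 72
t2 wrist tray [214, 132, 13, 44, 444] X -0.150..-0.148 Y -0.089..-0.065 z 0.033 V 102
t2 wrist tray [421, 134, 14, 34, 406] X -0.025..-0.022 Y -0.084..-0.066 z 0.033 V 103
```

Run:
```python
from cnt import *
for t in np.linspace(1.8,0,13):
    manip.move_linear(lev(t),rate=.08);s=rep(manip,f"{t:.2f}")
    if np.linalg.norm(s["contact_force"])>30: print("force!");break
manip.dwell(.4)
manip.set_gripper(.05);rep(manip,"open")
manip.move_linear(S2W(95,-134,300),rate=.2)
manip.move_pose(S2W(-20,-10,340),rot(0));manip.dwell(.3);rep(manip,"look")
count("l1")
```

```text
1.80 20.57 [ 0.4558 -0.098   0.1286] [-7.1  0.9  2.8] 0.0203
1.65 20.93 [ 0.4688 -0.0988  0.1394] [-7.8 -0.4  4.9] 0.0205
1.50 21.28 [ 0.4848 -0.0996  0.1479] [-3.1 -0.7  3.1] 0.0199
1.35 21.64 [ 0.5002 -0.1     0.1532] [-1.6 -0.1  1.1] 0.0197
1.20 22.0 [ 0.5159 -0.1005  0.1566] [-0.9  0.2  0.9] 0.02
1.05 22.36 [ 0.5325 -0.1011  0.158 ] [-0.2  0.4  0.9] 0.0199
0.90 22.72 [ 0.5493 -0.1017  0.1568] [0.2 0.1 0.3] 0.0201
0.75 23.07 [ 0.5652 -0.1022  0.153 ] [-0.2 -0.1  0.1] 0.0199
0.60 23.43 [ 0.5805 -0.1027  0.1469] [ 1.2 -0.3 -1. ] 0.0202
0.45 23.79 [ 0.5946 -0.1032  0.1385] [ 2.2 -0.  -1.5] 0.0199
0.30 24.15 [ 0.6075 -0.1037  0.1281] [ 2.4 -0.  -1.6] 0.0201
0.15 24.51 [ 0.6187 -0.1041  0.116 ] [ 2.5  0.2 -1.4] 0.0199
0.00 24.87 [ 0.6268 -0.1042  0.102 ] [ 0.6 -0.2 -0.4] 0.0197
open 25.88 [ 0.6275 -0.1044  0.103 ] [-1.  -0.5 -0.7] 0.0501
look 28.55 [0.5169 0.0233 0.3398] [-0.2 -0.8  0.1] 0.0499
l1 scene tray [301, 270, 39, 33, 485] X -0.053..-0.023 Y -0.077..0.072 z 0.036 V 156
l1 scene tray [332, 290, 35, 25, 467] X -0.145..-0.101 Y -0.030..0.058 z 0.033 V 197
l1 side tray [250, 240, 68, 35, 688] X -0.137..-0.023 Y -0.070..0.088 z 0.034 V 88
l1 side tray [255, 253, 28, 24, 427] X -0.145..-0.101 Y -0.040..0.047 z 0.030 V 119
l1 wrist tray [256, 75, 37, 4, 145] X -0.150..-0.149 Y -0.087..-0.048 z 0.033 V 91
l1 wrist tray [294, 75, 101, 54, 4089] X -0.149..-0.096 Y -0.034..0.052 z 0.033 V 153
l1 wrist tray [259, 75, 158, 117, 3122] X -0.145..-0.022 Y -0.067..0.089 z 0.033 V 136
```

View pics/l1_wrist.png

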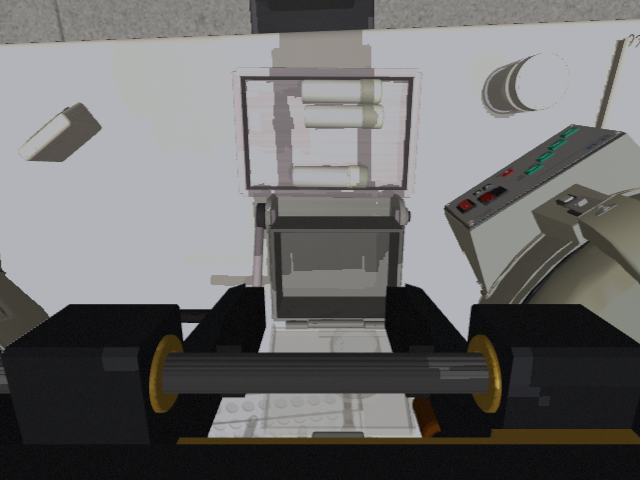

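The wrist view shows all three containers in the tray, at about (340,92), (343,115) and (330,176). The tub is empty and level, its lid is leaning back open with the tab at (338,434), and the bystanders haven't moved. The robot is clear, so I'm handing in.

```bash
python3 -c "
from cell import order
print(order.close_job())"
```

```text
the job is handed in; nothing more can be done
None
```

The job is handed in: all three containers are in the tray, the tub is back level with its lid still open, and the jar, timer and tape roll were left alone; about 29 s of the 72 s were used.

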